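# Set out the bottles and the tube box for dispensing

### The job

Set up the bench for dispensing. Put the tube box lid up on the aluminium cold block, centred and lined up with it lengthwise, and stand the small tub on top of the box, in the middle of its lid; stand the tall bottle in the holder's middle pocket, next to the amber bottle, and the short bottle in the pocket to its left as seen from the robot, so that the tall one is between the other two. Everything ends upright, released and still, and the amber bottle and the conical flask stay standing where they are.

Things in the scene. Friction and masses are not known exactly. Their poses are not given: they have to be found in the camera images.
- holder: White plastic bottle holder fixed to the bench: a slab 262 mm long (its y), 90 mm wide (its x), 25 mm high, with three round pockets 66 mm across and 15 mm deep in a row along its y, centres at y = +84, 0 and -84 mm, x = 0; pocket floors are 10 mm above its underside. Origin: centre of its underside, on the bench. Its y points roughly to the robot's left (within about 20 degrees), so y = +84 is the left pocket. The amber bottle stands in the right pocket (y = -84).
- block: Plain aluminium cold block fixed to the bench: a flat, pale metal slab 134 mm long (its y), 86 mm wide (its x), 18 mm high, with a flat top and a thin black foot. Origin: centre of its underside, on the bench. The tube box belongs on it.
- tall_mid (a point): The tall reagent bottle, clear glass, blue screw cap: 130 mm high, straight body 50 mm in diameter up to 98 mm above its underside, then a sloping shoulder; cap 36 mm in diameter over the top 20 mm. 250 g or so, stands upright. This point: on its axis, half-way up (65 mm above its underside). Its z points up. 
- short_mid (a point): The short reagent bottle, of the same kind but 80 mm high: body 50 mm in diameter up to 48 mm above its underside, shoulder, cap 36 mm in diameter over the top 20 mm. About 150 g, stands upright. This point: on its axis, half-way up (40 mm above its underside). Its z points up. 
- tub_mid (a point): Small clear sample tub with a white lid, 42 mm high, 46 mm in diameter at the lid (its top 13 mm), 42 to 44 mm below. About 50 g, stands upright. This point: on its axis, half-way up (21 mm above its underside). Its z points up. 
- box_mid (a point): Grey tube box with a closed white flat lid (one solid piece): 110 mm long (its y), 62 mm wide (its x), 48 mm high, about 200 g, lid up. This point: its centre (24 mm above its underside). Its z points up. 
- amber_mid (a point): Amber glass bottle with blue cap, 105 mm high, 50 mm in diameter, already standing in the holder's right pocket (its underside is 10 mm above the bench): to be left alone. This point: half-way up its axis.
- flask_mid (a point): Clear conical flask, 104 mm high, 64 mm across the foot, 32 mm at the mouth, standing at the back between holder and block: to be left alone. This point: half-way up its axis (52 mm above the bench).
There are look-alikes about, which are no part of the job. What is shaped like the part that bears tall_mid but purple is not meant.

How it is judged (in metres and radians):
At the end, for the whole second after the job is handed in: Box on the block and tub on the lid, each within 12 mm of centre along both axes, box within 0.2 rad of the block; tall bottle on the middle and short bottle on the left pocket floor (12 mm, 8 mm in height); all tilted under 0.12 rad and still; amber bottle and flask upright (x of box_mid in the frame of block between -0.012 and 0.012 m and y of box_mid in the frame of block between -0.012 and 0.012 m and z of box_mid in the frame of block between 0.036 and 0.048 m and angle between each of box_mid, tub_mid, tall_mid, short_mid's own z axis and vertical below 0.12 rad and angle between the y axis of box_mid and the y axis of block, either way round below 0.2 rad and x of tub_mid in the frame of box_mid between -0.012 and 0.012 m and y of tub_mid in the frame of box_mid between -0.012 and 0.012 m and z of tub_mid in the frame of box_mid between 0.039 and 0.051 m and x of tall_mid in the frame of holder between -0.012 and 0.012 m and y of tall_mid in the frame of holder between -0.012 and 0.012 m and z of tall_mid in the frame of holder between 0.067 and 0.083 m and x of short_mid in the frame of holder between -0.012 and 0.012 m and y of short_mid in the frame of holder between 0.072 and 0.096 m and z of short_mid in the frame of holder between 0.042 and 0.058 m and linear speed of each of box, tub, tall, short below 0.02 m/s and angle between each of amber_mid, flask_mid's own z axis and vertical below 0.2 rad); the robot touches nothing.
It fails at once if the amber bottle is shifted by more than 25 mm or tipped (distance of amber_mid from where it was at the start of the episode above 0.025 m or angle between amber_mid's own z axis and vertical above 0.35 rad).
It fails at once if the conical flask is shifted by more than 25 mm or tipped (distance of flask_mid from where it was at the start of the episode above 0.025 m or angle between flask_mid's own z axis and vertical above 0.35 rad).
It also fails if it takes over 112 s, if anything falls off the work surface, if the arm or the gripper's body presses on something with over 40 N, if the wrist force passes 120 N, or if a joint passes its speed limit or range.

### The arm

A 6-joint arm with a two-finger parallel gripper is mounted at the origin on the work surface. World frame = base frame: x ahead of the robot, y to its left, z up, the work surface at z = 0. Lengths are in m, angles in degrees, forces in N, time in s.
With the tool pointing down it reaches from about 0.35 to 0.875 m from the base axis. Payload 4.2 kg.
Tool frame: the origin (TCP) lies between the finger pads; the fingertips stand 22 mm ahead of it and the grasp point (between the pads) lies 3 mm ahead of it; z points along the fingers, y is the direction in which the jaws open and shut (so a half turn about z gives the same grasp; the last joint's range is limited). The gripper opens to 87 mm and grips with 3 to 60 N. Pads are 19 mm wide; open, the fingers measure 117 mm over their backs; the gripper's body (75 mm by 190 mm) begins 51 mm behind the grasp point.
Start: joints at [83.629, 22.042, 0.453, 0, -68.411, -14.817], TCP at [0.226, 0.583, 0.212] pointing down, gripper open.
Joint ranges: [-179.83, 179.83], [-69.29, 118.12], [-61.27, 80.66], [-181.25, 117.63], [-171.15, -9.14], [-177.46, 177.46]. Speed limits (degrees/s): [159.86, 159.86, 180, 180, 180, 180].

### API

Orientations are given as [roll, pitch, yaw] about the fixed x, y, z axes, in that order (R = Rz(yaw) Ry(pitch) Rx(roll)).
In Python, from station import bot, claw, telemetry, imaging, nets gives the robot as it stands. The module is installed in compiled form; this text tells all that it offers. Calls block until the motion is done:
- bot.move_pose(position, orientation): joint-space move of the TCP to a pose.
- bot.move_straight(position, vel=0.15, rot=None): straight line of the TCP; rot=None keeps the orientation; vel is the mean speed in m/s.
- bot.goto_joints(angles): joint-space move.
- claw.set_gripper(opening): opening from 0.0 (shut) to 1.0 (fully open); the grip force is fixed at half the most; returns when the fingers have stopped.
- bot.hold(seconds).
- bot.ik(position, orientation): joint angles nearest the present ones, or None.
- telemetry.get_state(): the state.
- imaging.grab_frame(name): name is "side" or "top"; returns a dict with "frame" (420x560x3 uint8, red, green, blue), "vertical_fov" (degrees; the focal length in pixels is half the picture's height over the tangent of half this angle, whatever the lens; pixels are square), "cx", "cy" (the principal point, pixels), "pose" (4x4, takes a point from camera to world coordinates). Camera axes: x right, y down, z forward; pixel columns grow to the right and rows downward; lengths in m; the calibration is good to about 2 mm. A picture is of the moment at which its call begins. There is no depth.
A pose or a line that the arm cannot do raises bot.IKError and nothing moves.
- bot.close_job(): hands the job in, once; it reports no verdict.
Trained networks look in the newest picture that a camera, given by its name, has taken for a name from the list of things; names that differ only in an ending like _2 or _b are one class to them, and where a whole thing is asked for, a point or a joint stands for the part that bears it (a point fixed in the world has none). Each returns a list of dicts, best first, with "conf" (0 to 1); they miss things now and then, are a little off and sometimes report something else, mostly with a low value. They report only what shows in the picture. A call takes as long as a camera call. They do not tell look-alikes from the thing itself.
- nets.masks_of(camera, name): "region" (420x560 bool, what is visible of it) and "location" ([column, row] in pixels, amid what is visible of it).
- nets.mark_of(camera, name): "location" ([column, row] in pixels: a listed point, or the origin of a listed thing).
The state is a dict: "t": time; "joints": joint angles; "qvel": joint speeds; "effort": joint torques, N m; "eef_pos": TCP position; "orientation": TCP orientation; "contact_force": force on the tool from outside, world axes, zero at the start; "wrist_torque": the same for the moment, N m; "gripper_width": opening from 0.0 (shut) to 1.0 (fully open).
Only numpy, scipy, OpenCV 4.12 (cv2) and the standard library are available. Lean on these libraries where they do the work, as an engineer would, in place of code of your own. Each camera call takes 0.05 s, during which the arm holds its last target.

## Working session

There is one attempt and no reset: what is moved stays moved. The work goes in short steps, each a Python script; the robot and the scene stay as the last script left them, time stands still between calls to the robot, and variables do not carry over. Pictures are saved under pics/ and viewed, and the job is handed in when it is done.

```bash
mkdir -p pics; ls
python3 - <<'E'
from station import bot, claw, telemetry, imaging, nets
import cv2,numpy as np
s=telemetry.get_state();print(s)
for c in("side","top"):
    f=imaging.grab_frame(c)
    print(c,f["vertical_fov"],f["cx"],f["cy"],np.round(f["pose"],4).tolist(),[k for k in f])
    cv2.imwrite(f"pics/{c}0.png",f["frame"][:,:,::-1])
E
```

```text
pics
{'t': 0.0, 'joints': array([ 8.36301005e+01,  2.20892022e+01,  3.78348812e-01, -2.93980562e-02,
       -6.84113399e+01, -1.48158152e+01]), 'qvel': array([ 0.05357858,  0.06271954,  0.03259279, -0.03646794, -0.06310352,
       -0.070524  ]), 'effort': array([ 5.03894753e-04, -3.90667105e+01,  1.87406695e+01,  4.21999902e+00,
        1.08646351e-02, -2.01755561e-04]), 'eef_pos': array([0.22563124, 0.58216459, 0.21136523]), 'orientation': array([ 1.79874883e+02, -4.84242536e-03, -2.11965553e+01]), 'contact_force': array([ 0.03335216,  0.10077958, -0.2763796 ]), 'wrist_torque': array([-0.03906307, -0.01232229,  0.00680054]), 'gripper_width': 1.0043959920316972}
side 53.400890264742344 279.512404971267 207.76735063636735 [[-0.9045, -0.3116, 0.2911, 0.3062], [-0.4262, 0.6415, -0.6378, 0.5638], [0.012, -0.701, -0.713, 0.6891], [0.0, 0.0, 0.0, 1.0]] ['frame', 'vertical_fov', 'cx', 'cy', 'pose']
top 54.465584893687115 271.68008956381743 205.63309513884337 [[-0.0238, -0.9934, 0.1119, 0.4249], [-0.9997, 0.0235, -0.0036, -0.0231], [0.0009, -0.112, -0.9937, 1.0443], [0.0, 0.0, 0.0, 1.0]] ['frame', 'vertical_fov', 'cx', 'cy', 'pose']
```

View pics/side0.png

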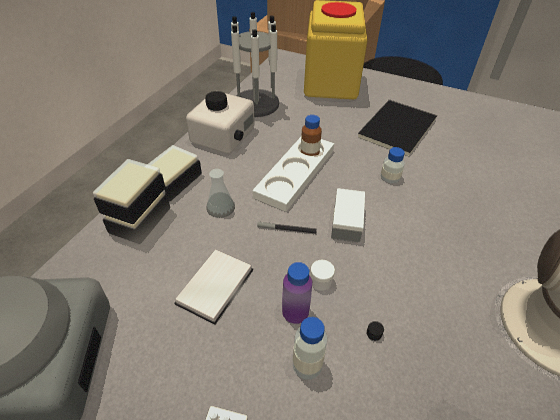

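View pics/top0.png

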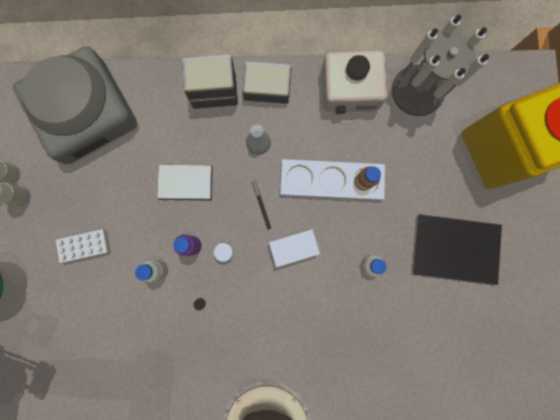

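```bash
cat > h.py <<'E'
from station import bot, claw, telemetry, imaging, nets
import cv2,numpy as np
def K(f):
    h=f["frame"].shape[0]; a=h/2/np.tan(np.radians(f["vertical_fov"]/2))
    return np.array([[a,0,f["cx"]],[0,a,f["cy"]],[0,0,1]])
def P(f): return K(f)@np.linalg.inv(f["pose"])[:3]
def proj(f,X):
    x=np.atleast_2d(X); u=(P(f)@np.c_[x,np.ones(len(x))].T).T; return u[:,:2]/u[:,2:]
def plane(f,uv,z):
    uv=np.atleast_2d(uv); d=(f["pose"][:3,:3]@np.linalg.inv(K(f))@np.c_[uv,np.ones(len(uv))].T).T
    c=f["pose"][:3,3]; return c+d*((z-c[2])/d[:,2])[:,None]
def tri(f1,u1,f2,u2):
    X=cv2.triangulatePoints(P(f1),P(f2),np.array(u1,float).reshape(2,1),np.array(u2,float).reshape(2,1)).ravel()
    X=X[:3]/X[3]; return X, np.linalg.norm(proj(f1,X)-u1),np.linalg.norm(proj(f2,X)-u2)
def grab():
    return {c:imaging.grab_frame(c) for c in("side","top")}
E
python3 - <<'E'
from h import *
F=grab()
for n in["holder","block","tall_mid","short_mid","tub_mid","box_mid","amber_mid","flask_mid"]:
    r={c:nets.mark_of(c,n) for c in F}
    for c in r: print(n,c,[(np.round(d["location"],1).tolist(),round(d["conf"],2)) for d in r[c][:4]])
    for a in r["side"][:3]:
        for b in r["top"][:3]:
            X,e1,e2=tri(F["side"],a["location"],F["top"],b["location"])
            if e1+e2<12: print("   ",np.round(X,4),round(e1,1),round(e2,1))
E
python3 - <<'E'
import cv2
a=cv2.imread('pics/top0.png')
cv2.imwrite('pics/topc.png',cv2.resize(a[120:320,120:400],None,fx=2.8,fy=2.8,interpolation=cv2.INTER_CUBIC))
a=cv2.imread('pics/side0.png')
cv2.imwrite('pics/sidec.png',cv2.resize(a[100:390,160:420],None,fx=2,fy=2,interpolation=cv2.INTER_CUBIC))
E
```

```text
holder side [([294.2, 172.3], 0.6)]
holder top [([328.2, 181.9], 0.8)]
    [ 0.6016 -0.173   0.0091] 0.9 0.9
block side [([214.8, 286.6], 0.6)]
block top [([185.6, 182.7], 0.59)]
    [ 0.6092  0.1957 -0.0026] 0.6 0.5
tall_mid side [([314.0, 346.6], 0.89), ([297.3, 293.3], 0.67)]
tall_mid top [([151.2, 268.7], 0.83), ([185.2, 244.4], 0.71)]
    [0.3859 0.2615 0.0651] 3.4 2.4
    [0.4453 0.1817 0.065 ] 0.9 0.7
short_mid side []
short_mid top [([374.2, 267.5], 0.67)]
tub_mid side [([319.0, 273.8], 0.59), ([296.1, 173.2], 0.38)]
tub_mid top [([223.2, 252.1], 0.79)]
    [0.4296 0.0971 0.0242] 1.6 1.3
box_mid side [([348.0, 217.2], 0.72)]
box_mid top [([293.9, 250.7], 0.81)]
    [ 0.429  -0.0792  0.0156] 1.4 1.3
amber_mid side [([313.2, 135.1], 0.73), ([297.3, 171.6], 0.67), ([395.8, 165.9], 0.47)]
amber_mid top [([368.6, 175.5], 0.65)]
    [ 0.599  -0.2656  0.0645] 1.7 1.9
    [ 0.6409 -0.3049 -0.1058] 2.1 2.3
flask_mid side [([221.5, 193.3], 0.56)]
flask_mid top [([255.8, 135.7], 0.87), ([377.2, 265.1], 0.18)]
    [0.7086 0.0069 0.0486] 2.4 2.2
```

View pics/topc.png

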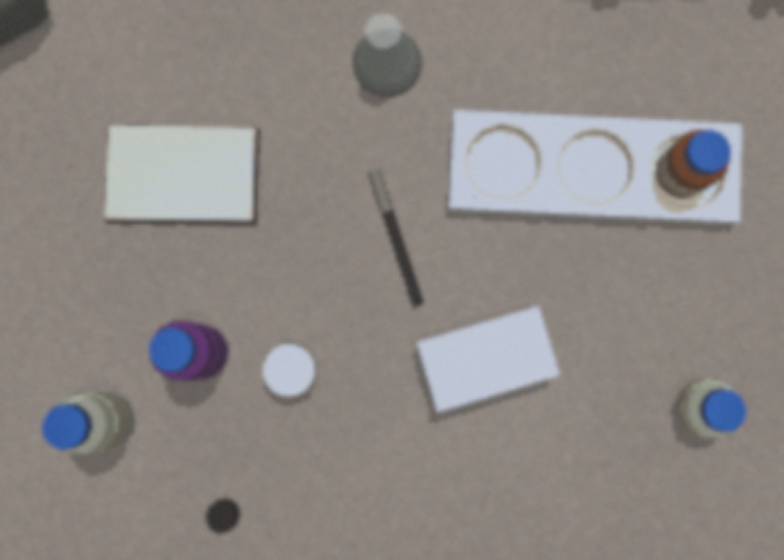

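View pics/sidec.png

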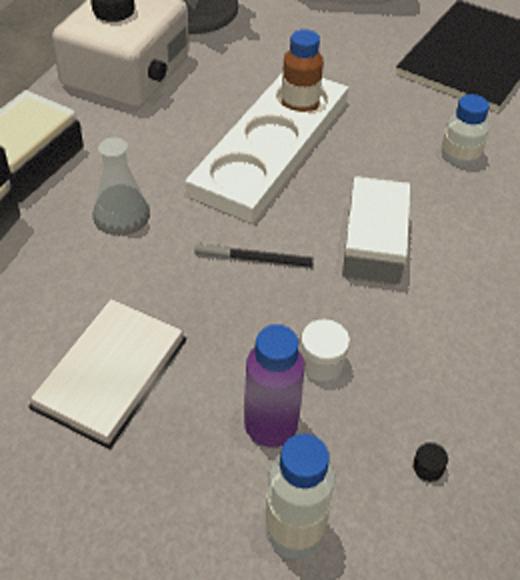

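```bash
cat > m.py <<'E'
from h import *
def rect(f,mask,z):
    cs,_=cv2.findContours(mask.astype(np.uint8),cv2.RETR_EXTERNAL,cv2.CHAIN_APPROX_NONE)
    c=max(cs,key=cv2.contourArea)[:,0].astype(float)
    w=plane(f,c,z)[:,:2]
    (cx,cy),(a,b),ang=cv2.minAreaRect((w*1000).astype(np.float32))
    pts=cv2.boxPoints(((cx,cy),(a,b),ang))
    e=[pts[1]-pts[0],pts[2]-pts[1]]; l=max(e,key=np.linalg.norm)
    yaw=np.degrees(np.arctan2(l[1],l[0]))-90   # yaw of frame whose y is the long axis
    yaw=(yaw+90)%180-90
    return np.round([cx,cy],1),np.round(sorted([a,b]),1),round(yaw,1)
def bright(f,roi,hsvlo,hsvhi):
    hsv=cv2.cvtColor(f["frame"],cv2.COLOR_RGB2HSV)
    m=cv2.inRange(hsv,np.array(hsvlo),np.array(hsvhi)); o=np.zeros_like(m)
    x0,y0,x1,y1=roi; o[y0:y1,x0:x1]=m[y0:y1,x0:x1]
    n,l,s,_=cv2.connectedComponentsWithStats(o); i=1+np.argmax(s[1:,4]); return l==i
E
python3 - <<'E'
from m import *
F=grab(); t=F["top"]
hs=cv2.cvtColor(t["frame"],cv2.COLOR_RGB2HSV)
for p in[(185,182),(350,165),(294,250),(223,253),(230,220),(148,271),(378,267)]: print(p,hs[p[1],p[0]],hs[p[1],p[0]] )
for n,roi,z in[("block",(140,150,225,215),.018),("holder",(270,150,395,210),.025),("box_mid",(260,222,330,275),.048)]:
    m=bright(t,roi,(0,0,165),(180,60,255)); print(n,m.sum(),*rect(t,m,z))
    for d in nets.masks_of("top",n)[:1]: print("  net",d["region"].sum(),*rect(t,d["region"],z))
def cen(m): ys,xs=np.nonzero(m); return np.array([xs.mean(),ys.mean()])
for n,rt,rs in[("tall",(130,255,163,285),(290,310,330,345)),("purple",(170,230,200,258),(280,258,315,283)),("short",(360,250,392,280),(380,142,410,165)),("amber",(355,160,385,190),(300,110,325,132))]:
    mt=bright(t,rt,(100,120,60),(125,255,255)); ms=bright(F["side"],rs,(100,120,40),(125,255,255))
    X,e1,e2=tri(F["side"],cen(ms),t,cen(mt)); print(n,mt.sum(),ms.sum(),np.round(X,4),e1,e2)
mt=bright(t,(205,238,240,268),(0,0,165),(180,60,255)); print("tub",mt.sum(),plane(t,cen(mt),.042), 2*np.sqrt(mt.sum()/np.pi)*(1.0)/K(t)[0,0])
ms=bright(F["side"],(305,258,340,280),(0,0,150),(180,70,255));ys,xs=np.nonzero(ms);print(xs.min(),xs.max(),ys.min(),ys.max(),tri(F["side"],cen(ms),t,cen(mt)))
# pockets: hand ellipse centres
def crop(f,x0,y0,x1,y1,s,nm): cv2.imwrite(nm,cv2.resize(f["frame"][y0:y1,x0:x1,::-1],None,fx=s,fy=s,interpolation=cv2.INTER_CUBIC))
crop(t,270,150,400,280,6,'pics/hb.png')
crop(F["side"],250,130,410,245,5,'pics/hs.png')
E
```

```text
(185, 182) [ 86  10 198] [ 86  10 198]
(350, 165) [109  26 212] [109  26 212]
(294, 250) [109  26 212] [109  26 212]
(223, 253) [110  28 212] [110  28 212]
(230, 220) [ 13  26 137] [ 13  26 137]
(148, 271) [109 174 171] [109 174 171]
(378, 267) [109 173 171] [109 173 171]
block 1704 [609.1 196. ] [ 82.6 133.3] -1.4
  net 1781 [606.4 192.5] [ 87.7 136.5] -1.4
holder 2963 [ 604.9 -182.5] [ 90.3 262.3] -4.2
  net 3194 [ 602.4 -181.5] [ 94.9 262.1] -4.2
box_mid 1189 [433.3 -78.7] [ 63.  110.7] 15.3
  net 1174 [433.3 -77.3] [ 62.5 111.7] 15.2
tall 191 527 [0.3867 0.2646 0.1209] 0.20714615493359098 0.1446775392801299
purple 196 376 [0.4457 0.1795 0.1216] 0.15613429047091465 0.1203789355945856
short 169 191 [ 0.3848 -0.2746  0.0704] 0.06974442050748737 0.07492853003346858
amber 166 164 [ 0.5999 -0.264   0.1052] 0.039709966729058806 0.04390689442379775
tub 266 [[0.42756272 0.09580023 0.042     ]] 0.045101590578881176
305 339 258 279 (array([0.42637832, 0.09509326, 0.04567612]), np.float64(0.6052823276298405), np.float64(0.4971287293432732))
```

View pics/hb.png

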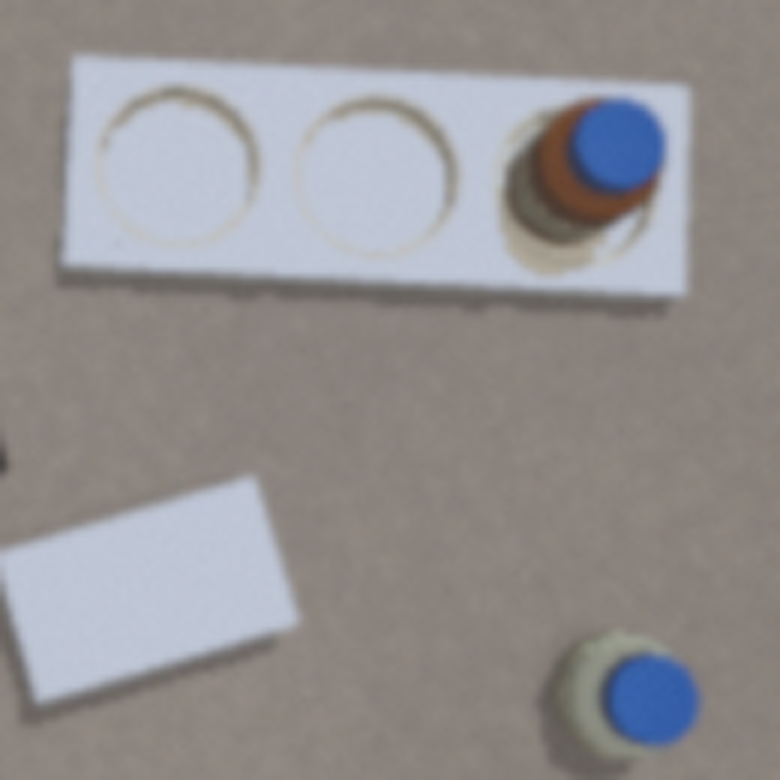

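View pics/hs.png

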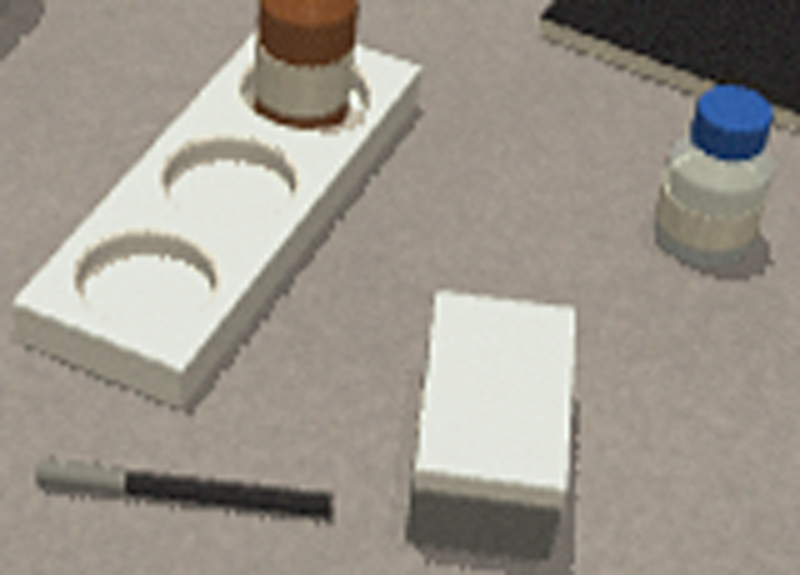

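```bash
cat >> m.py <<'E'
def R(phi,alt=False):
    """tool down with jaws along world direction phi"""
    c=[[180,0,((phi+90+k)+180)%360-180] for k in(0,180)]
    return c
def best(pos,phi):
    q0=np.array(telemetry.get_state()["joints"]);o=[]
    for r in R(phi):
        q=bot.ik(pos,r)
        if q is not None: o.append((np.abs(np.array(q)-q0).max(),r))
    return min(o,key=lambda a:a[0])[1]
def st(m=""):
    s=telemetry.get_state(); print(m,"t",round(s["t"],1),np.round(s["eef_pos"],4),np.round(s["orientation"],1),"F",np.round(s["contact_force"],1),"w",round(s["gripper_width"],3))
E
python3 - <<'E'
from m import *
F=grab()
print(tri(F["side"],(349.7,208.2),F["top"],(294.8,248.2)))
# block top corners check: average
p=[.3848,-.2746,.20]; r=best(p,-4.2)
bot.move_pose(p,r); st("above short")
F=grab()
for c in F: cv2.imwrite(f"pics/{c}1.png",F[c]["frame"][:,:,::-1])
E
```

```text
(array([ 0.43207114, -0.08066723,  0.04203077]), np.float64(0.1369256024329153), np.float64(0.12869254872646507))
above short t 4.4 [ 0.3852 -0.2743  0.2   ] [-180.     0.   -94.1] F [ 0.1 -0.2  0.8] w 1.003
```

View pics/top1.png

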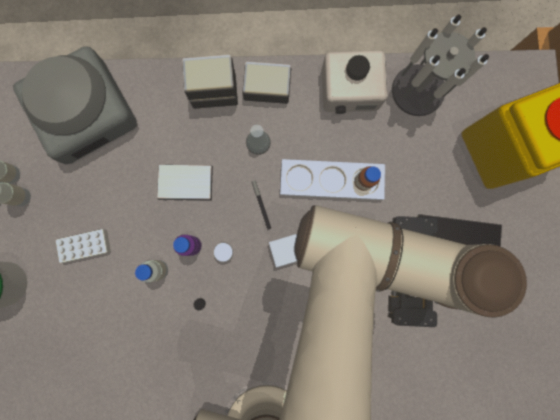

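View pics/side1.png

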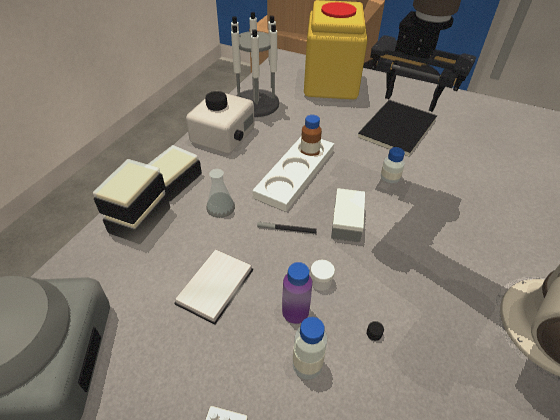

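Run:
```python
from m import *
F=grab()
for c in F: print(c,proj(F[c],[[.3852,-.2743,.178],[.3852,-.2743,.26]]))
r=telemetry.get_state()["orientation"]; r=[180,0,float(r[2])]
h=.040
bot.move_straight([.3848,-.2746,h-.003+0.003-.003],vel=.12); st("down")
claw.set_gripper(0.0); st("closed")
bot.move_straight([.3848,-.2746,.16],vel=.12); st("up")
F=grab()
for c in F: cv2.imwrite(f"pics/{c}2.png",F[c]["frame"][:,:,::-1])
```

```text
side [[406.16051838 115.41897802]
 [415.21022142  81.3728234 ]]
top [[391.25885086 267.73866407]
 [403.85831556 269.4328373 ]]
down t 6.1 [ 0.3853 -0.2748  0.0376] [-179.9   -0.   -94.2] F [-0.1  0.2  0.4] w 0.998
closed t 6.9 [ 0.3845 -0.2745  0.0368] [180.    0.  -94.2] F [-1.2  0.2 -0.8] w 0.534
up t 8.1 [ 0.3842 -0.2743  0.1592] [179.9   0.  -94.2] F [-0.3  0.2 -2. ] w 0.534
```

View pics/side2.png

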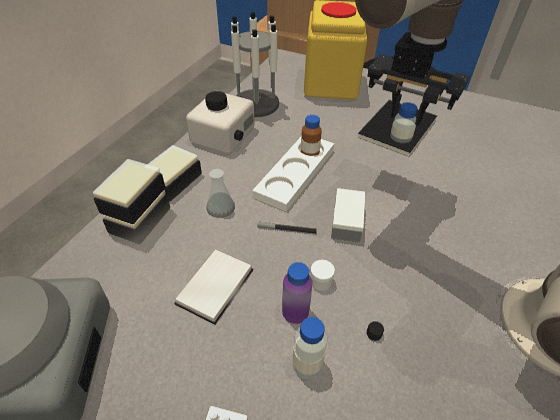

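```bash
cat >> m.py <<'E'
ang=np.radians(-4.2); HC=np.array([.605,-.1825]); HY=np.array([-np.sin(ang),np.cos(ang)])
LEFT=HC+.084*HY; MID=HC
def setdown(x,y,z,zhover=.03,rot=None):
    bot.move_straight([x,y,z+zhover],vel=.12,rot=rot); 
    bot.move_straight([x,y,z+.006],vel=.05)
    bot.hold(.2); f0=telemetry.get_state()["contact_force"][2]
    zz=z+.006
    while zz>z-.004:
        zz-=.0015; bot.move_straight([x,y,zz],vel=.03)
        f=telemetry.get_state()["contact_force"][2]
        if f-f0>4: break
    st("set at z %.4f f0 %.1f"%(zz,f0))
E
python3 - <<'E'
from m import *
p=[*LEFT,.20]; r=best(p,-4.2); bot.move_pose([.45,-.25,.22],r) ; bot.move_pose(p,r); st("above left")
F=grab()
for c in F: cv2.imwrite(f"pics/{c}3.png",F[c]["frame"][:,:,::-1])
setdown(*LEFT,.047)
F=grab()
for c in F: cv2.imwrite(f"pics/{c}4.png",F[c]["frame"][:,:,::-1])
E
python3 -c "
import cv2,numpy as np
a=[cv2.imread(f'pics/side{i}.png')[60:260,150:400] for i in(3,4)]
cv2.imwrite('pics/s34.png',cv2.resize(np.hstack(a),None,fx=1.6,fy=1.6))"
```

```text
above left t 9.5 [ 0.61   -0.0997  0.1997] [179.9  -0.  -94.3] F [-0.   0.  -1.8] w 0.533
set at z 0.0455 f0 -1.6 t 12.9 [ 0.6112 -0.0988  0.0468] [-180.    -0.   -94.2] F [-2.   0.3  5.7] w 0.535
```

View pics/s34.png

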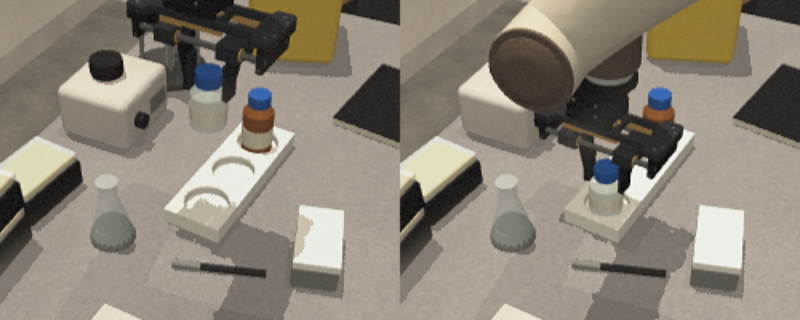

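Run:
```python
from m import *
x,y=LEFT
bot.move_straight([x,y,.0480],vel=.03); st()
claw.set_gripper(1.0); st("open")
bot.move_straight([x,y,.16],vel=.12); st("up")
T=[.3867,.2646]; phi=np.degrees(np.arctan2(.57,.82))
p=[*T,.21]; r=best(p,phi); bot.move_pose([.55,-.03,.25],[180,0,telemetry.get_state()["orientation"][2]]); bot.move_pose(p,r); st("above tall")
F=grab(); t=F["top"]
for c in F: cv2.imwrite(f"pics/{c}5.png",F[c]["frame"][:,:,::-1])
m=bright(t,(270,155,315,200),(100,120,60),(125,255,255)); ms=bright(F["side"],(255,160,300,200),(100,120,40),(125,255,255))
cen=lambda m:np.argwhere(m).mean(0)[::-1]
print(m.sum(),ms.sum(),tri(F["side"],cen(ms),t,cen(m)),"want",LEFT)
```

```text
t 13.2 [ 0.6112 -0.0987  0.0479] [-180.     0.   -94.2] F [ 0.1 -0.1 -1.2] w 0.528
open t 14.2 [ 0.6111 -0.0987  0.048 ] [180.   -0.  -94.2] F [-0.6  0.7 -0.3] w 0.999
up t 15.2 [ 0.6105 -0.0987  0.159 ] [179.9   0.  -94.2] F [ 0.3 -0.4 -0.2] w 1.003
above tall t 17.1 [0.3873 0.2641 0.2097] [180.   -0.  -55.3] F [-0.1  0.4 -0.1] w 0.998
153 197 (array([ 0.61252284, -0.09830381,  0.07967956]), np.float64(0.09869765334140522), np.float64(0.09741053656862633)) want [ 0.61115201 -0.09872558]
```

View pics/side5.png

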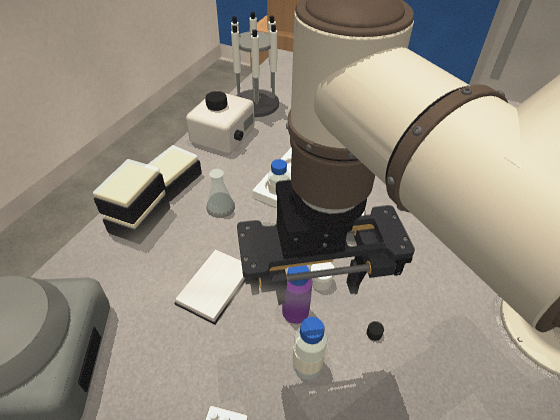

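View pics/top5.png

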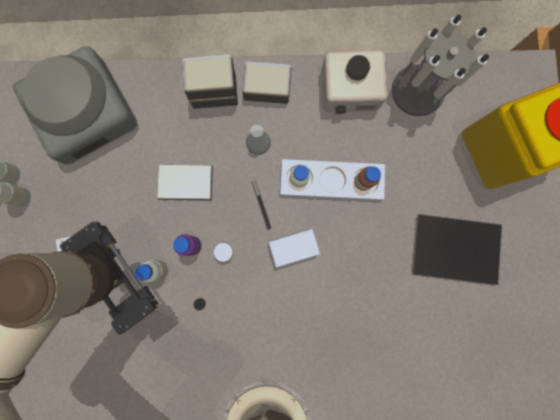

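```bash
python3 - <<'E'
from m import *
T=[.3867,.2646]
bot.move_straight([*T,.089],vel=.12); st("down")
claw.set_gripper(0.0); st("closed")
bot.move_straight([*T,.26],vel=.15); st("up")
p=[*MID,.26]; r=best(p,-4.2)
q=[.55,.02,.28]; bot.move_pose(q,best(q,15)); bot.move_pose(p,r); st("above mid")
F=grab()
for c in F: cv2.imwrite(f"pics/{c}6.png",F[c]["frame"][:,:,::-1])
E
python3 -c "
import cv2,numpy as np
a=[cv2.imread(f'pics/{i}6.png')[0:300,130:430] for i in('side','top')]
cv2.imwrite('pics/s6.png',cv2.resize(np.hstack(a),None,fx=1.33,fy=1.33))"
```

```text
down t 18.4 [0.3871 0.265  0.0896] [-179.9    0.   -55.2] F [-0.1  0.3  0.8] w 1.001
closed t 19.2 [0.3865 0.2644 0.0889] [180.   -0.  -55.2] F [-1.2 -0.5  0.7] w 0.51
up t 20.5 [0.3862 0.2641 0.2589] [179.9  -0.  -55.2] F [ 0.2  0.4 -3. ] w 0.509
above mid t 22.4 [ 0.6051 -0.1816  0.2599] [180.    0.  -94.1] F [-0.3  0.3 -2.2] w 0.506
```

View pics/s6.png

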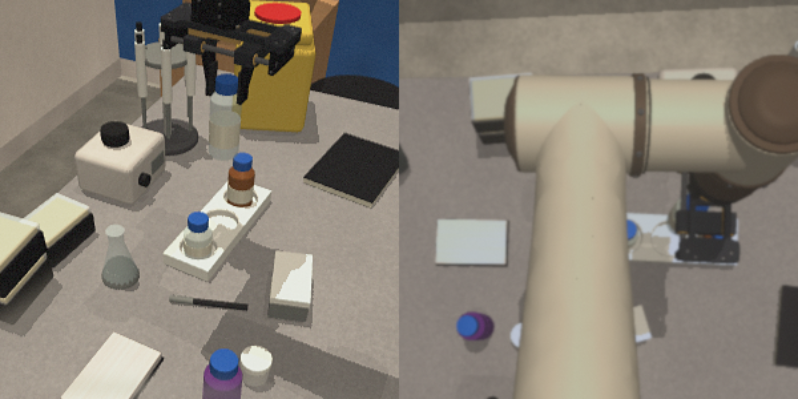

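```bash
python3 - <<'E'
from m import *
setdown(*MID,.099)
claw.set_gripper(1.0); st("open")
bot.move_straight([*MID,.24],vel=.12)
B=[.4331,-.0785]; p=[*B,.15]
q=[.5,-.13,.24]; bot.move_pose(q,best(q,15)); bot.move_pose(p,best(p,15.3)); st("above box")
F=grab(); t=F["top"]
for c in F: cv2.imwrite(f"pics/{c}7.png",F[c]["frame"][:,:,::-1])
E
python3 -c "
import cv2,numpy as np
a=[cv2.imread(f'pics/{i}7.png')[80:300,130:430] for i in('side','top')]
cv2.imwrite('pics/s7.png',cv2.resize(np.hstack(a),None,fx=1.33,fy=1.33))"
```

```text
set at z 0.0975 f0 -3.2 t 25.9 [ 0.6054 -0.1826  0.099 ] [-179.9   -0.   -94.2] F [-2.9  1.2  5.2] w 0.513
open t 26.8 [ 0.605  -0.1825  0.0975] [-180.    -0.   -94.2] F [-1.   0.2  0.2] w 0.998
above box t 29.3 [ 0.4343 -0.0785  0.1499] [180.   -0.  -74.7] F [-0.   0.4 -0.1] w 1.001
```

View pics/s7.png

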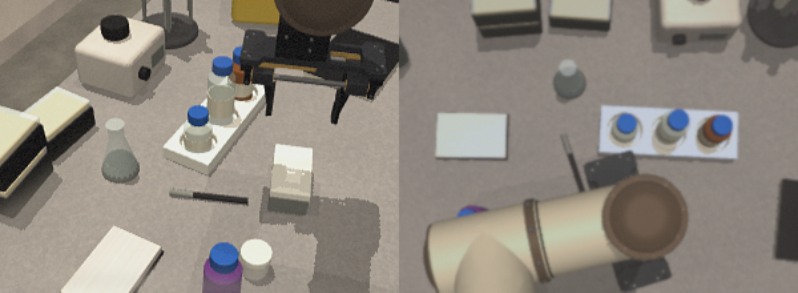

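```bash
python3 - <<'E'
from m import *
B=[.4331,-.0785]; K0=[.6085,.1955]
bot.move_straight([*B,.031],vel=.12); st("down")
claw.set_gripper(0.0); st("closed")
bot.move_straight([*B,.20],vel=.12); st("up")
p=[*K0,.20]; q=[.52,.06,.24]; bot.move_pose(q,best(q,7)); bot.move_pose(p,best(p,-1.4)); st("above block")
setdown(*K0,.049)
F=grab()
for c in F: cv2.imwrite(f"pics/{c}8.png",F[c]["frame"][:,:,::-1])
E
python3 -c "
import cv2,numpy as np
a=[cv2.imread(f'pics/{i}8.png')[100:350,130:430] for i in('side','top')]
cv2.imwrite('pics/s8.png',cv2.resize(np.hstack(a),None,fx=1.33,fy=1.33))"
```

```text
down t 30.5 [ 0.4338 -0.0784  0.0316] [-179.9   -0.   -74.7] F [0.5 0.8 0.5] w 1.0
closed t 31.1 [ 0.433  -0.0785  0.0312] [180.   -0.  -74.7] F [-0.8  1.   2. ] w 0.709
up t 32.7 [ 0.4326 -0.0785  0.1992] [179.9   0.  -74.7] F [-0.8  0.1 -1.6] w 0.702
above block t 34.1 [0.6082 0.1946 0.1993] [ 1.799e+02 -1.000e-01 -9.140e+01] F [-0.  -0.  -1.8] w 0.706
set at z 0.0475 f0 -2.9 t 37.3 [0.6088 0.1956 0.0492] [-179.9    0.   -91.4] F [-2.4 -0.6  5.4] w 0.708
```

View pics/s8.png

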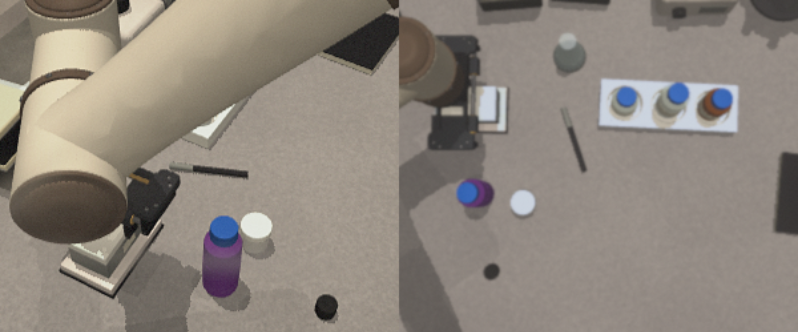

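Run:
```python
from m import *
claw.set_gripper(1.0); st("open")
bot.move_straight([.6085,.1955,.20],vel=.12); st("up")
U=[.4275,.0957]; p=[*U,.17]; q=[.52,.10,.22]; bot.move_pose(q,best(q,-6)); bot.move_pose(p,best(p,-12)); st("above tub")
F=grab(); t=F["top"]
for c in F: cv2.imwrite(f"pics/{c}9.png",F[c]["frame"][:,:,::-1])
```

```text
open t 38.2 [0.6085 0.1955 0.0474] [180.   -0.  -91.4] F [-0.8  0.8  0.4] w 0.997
up t 39.6 [0.608  0.1953 0.199 ] [179.9  -0.  -91.4] F [ 0.8 -0.  -0.1] w 1.002
above tub t 40.7 [0.4278 0.0964 0.1698] [-180.    -0.  -101.9] F [0.1 0.5 0.8] w 1.002
```

View pics/top9.png

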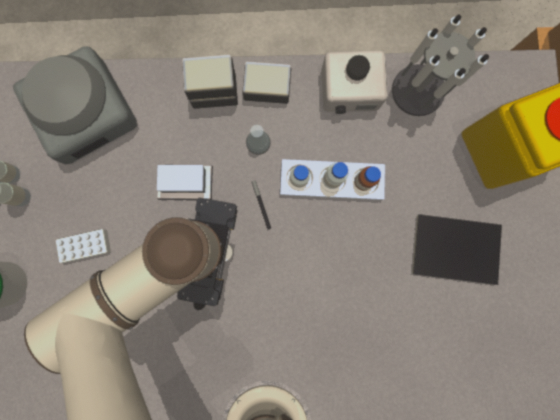

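View pics/side9.png

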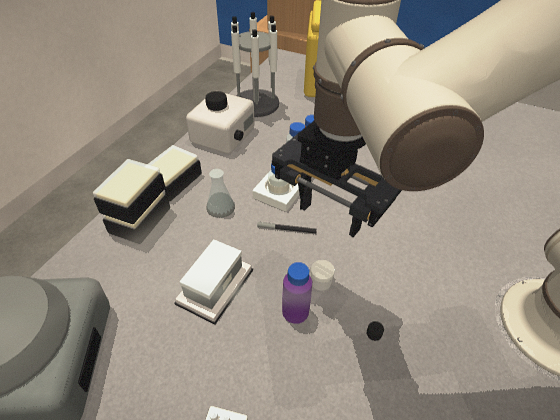

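Run:
```python
from m import *
F=grab(); t=F["top"]
m=bright(t,(145,155,215,205),(95,15,165),(130,80,255)); print(m.sum(),*rect(t,m,.066))
d=nets.masks_of("top","box_mid")
for e in d[:2]: print(e["conf"],e["region"].sum(),*rect(t,e["region"],.066))
cv2.imwrite("pics/bx.png",cv2.resize(np.hstack([t["frame"][150:210,145:225,::-1],np.repeat(m[150:210,145:225,None]*255,3,2).astype(np.uint8)]),None,fx=5,fy=5,interpolation=cv2.INTER_CUBIC))
cv2.imwrite("pics/bs.png",cv2.resize(F["side"]["frame"][225:325,165:265,::-1],None,fx=6,fy=6,interpolation=cv2.INTER_CUBIC))
```

```text
1171 [609.2 195.5] [ 61.6 109.8] -1.4
0.75 1347 [606.7 192.5] [ 66.5 117.8] -1.4
0.16 514 [ 597.9 -260.6] [51.3 72. ] 42.6
```

View pics/bx.png

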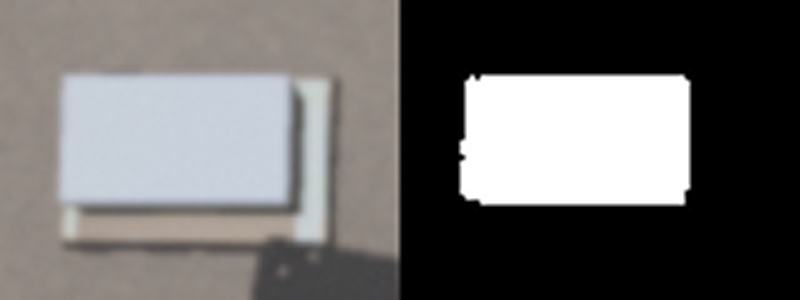

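View pics/bs.png

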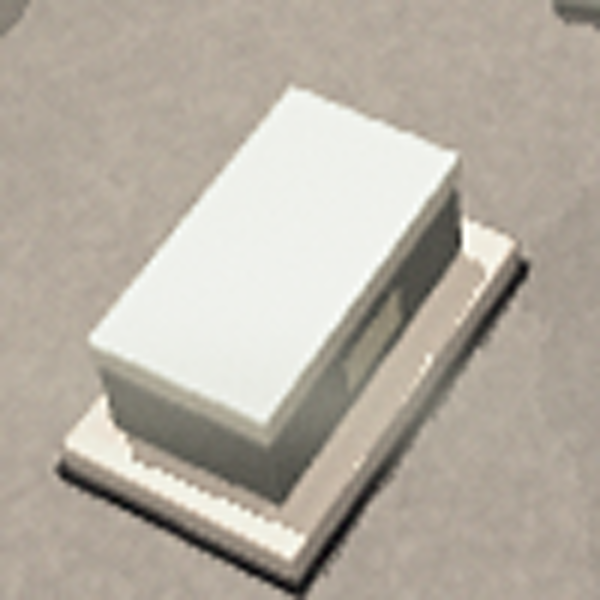

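Box is centred on the block at (0.609, 0.1955), yaw −1.4°, matching the block. Next the tub.

Run:
```python
from m import *
U=[.4275,.0957]; X=[.6090,.1955]
bot.move_straight([*U,.036],vel=.12); st("down")
claw.set_gripper(0.0); st("closed")
bot.move_straight([*U,.24],vel=.15); st("up")
p=[*X,.20]; q=[.52,.15,.24]; bot.move_pose(q,best(q,-6)); bot.move_pose(p,best(p,-1.4)); st("above box")
setdown(*X,.066+.036)
claw.set_gripper(1.0); st("open")
bot.move_straight([*X,.22],vel=.12)
bot.move_pose([.45,.0,.3],telemetry.get_state()["orientation"]); bot.goto_joints([-70,0,0,0,-70,0]) if False else None
p=[.38,-.33,.25]; bot.move_pose(p,best(p,-4)); st("away")
F=grab(); t=F["top"]
for c in F: cv2.imwrite(f"pics/{c}10.png",F[c]["frame"][:,:,::-1])
```

```text
down t 42.2 [0.428  0.096  0.0365] [-1.799e+02  1.000e-01 -1.020e+02] F [0.4 0.2 1.3] w 1.003
closed t 43.7 [0.4275 0.0957 0.036 ] [-180.    0. -102.] F [-0.5  0.6 -0.4] w 0.002
up t 45.2 [0.427  0.0955 0.2391] [ 1.799e+02 -1.000e-01 -1.020e+02] F [-0.4 -0.6 -1.1] w 0.006
above box t 46.2 [0.6084 0.195  0.1993] [ 1.799e+02 -1.000e-01 -9.140e+01] F [-0.2 -1.1  0.6] w 0.003
set at z 0.0975 f0 -0.9 t 49.5 [0.6089 0.1955 0.0974] [180.   -0.  -91.4] F [-0.3 -0.3  0.2] w 0.002
open t 51.1 [0.609  0.1955 0.0975] [-180.     0.   -91.4] F [ 0.4  1.  -0.9] w 0.998
away t 54.6 [ 0.3808 -0.3295  0.2499] [-180.     0.   -93.9] F [-0.2 -0.   0.7] w 1.004
```

View pics/top10.png

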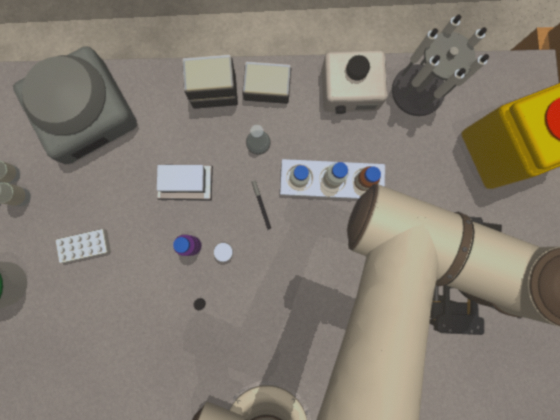

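View pics/side10.png

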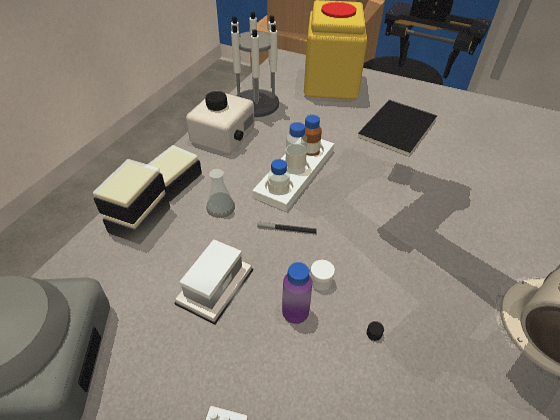

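Run:
```python
from m import *
F=grab(); t=F["top"]
cen=lambda m:np.argwhere(m).mean(0)[::-1]
mt=bright(t,(205,238,240,268),(0,0,165),(180,60,255)); print("tub",mt.sum(),cen(mt),plane(t,cen(mt),.042))
a=nets.mark_of("top","tub_mid");b=nets.mark_of("side","tub_mid")
for x in a[:3]:
  for y in b[:3]:print(x["location"],y["location"],x["conf"],y["conf"],tri(F["side"],y["location"],t,x["location"]))
m=nets.masks_of("top","tub_mid"); print([(d["location"],d["conf"],d["region"].sum()) for d in m])
def crop(f,x0,y0,x1,y1,s,nm): cv2.imwrite(nm,cv2.resize(f["frame"][y0:y1,x0:x1,::-1],None,fx=s,fy=s,interpolation=cv2.INTER_CUBIC))
crop(F["side"],275,250,355,330,7,"pics/tubs.png");crop(t,170,225,250,285,7,"pics/tubt.png")
```

```text
tub 263 [222.58935361 251.64638783] [[0.42758871 0.09571952 0.042     ]]
[223.5, 250.6] [322.7, 277.9] 0.59 0.66 (array([0.42735704, 0.09623042, 0.01272571]), np.float64(1.436545362024186), np.float64(1.1742764415258893))
[223.5, 250.6] [218.1, 191.8] 0.59 0.41 (array([0.51461695, 0.12629783, 0.24194129]), np.float64(56.90897515702854), np.float64(51.64774754674121))
[([221.5, 252.2], 0.56, np.int64(219))]
```

View pics/tubs.png

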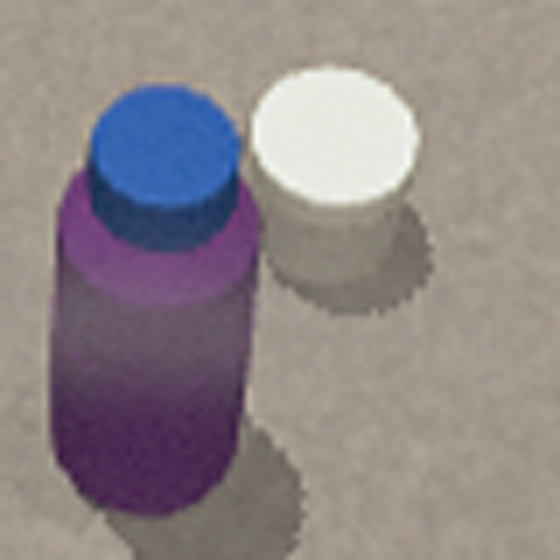

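View pics/tubt.png

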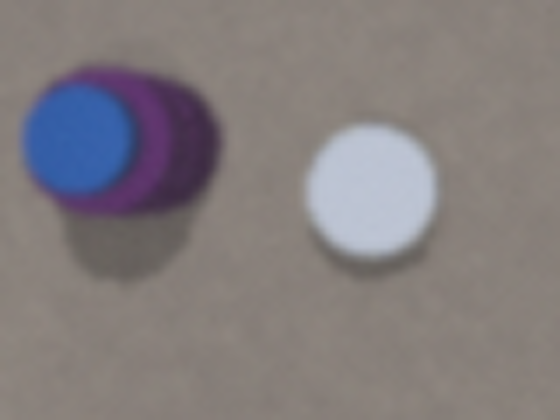

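Run:
```python
from m import *
U=[.4275,.0957]
q=[.45,0,.3]; bot.move_pose(q,best(q,-8))
p=[*U,.17]; bot.move_pose(p,best(p,-12))
bot.move_straight([*U,.036],vel=.12); st("down")
F=[imaging.grab_frame("side")["frame"]]
for w in(.6,.5,.42):
    claw.set_gripper(w); st(w); F.append(imaging.grab_frame("side")["frame"])
F=[f[220:320,270:400,::-1] for f in F]
cv2.imwrite("pics/tg.png",cv2.resize(np.vstack([np.hstack(F[:2]),np.hstack(F[2:])]),None,fx=2.9,fy=2.9,interpolation=cv2.INTER_CUBIC))
```

```text
down t 58.1 [0.4281 0.0959 0.0366] [-1.799e+02  1.000e-01 -1.020e+02] F [ 1.1  0.5 -0.5] w 1.001
0.6 t 59.1 [0.4275 0.0957 0.036 ] [ 180.    0. -102.] F [ 0.1 -1.   0.2] w 0.603
0.5 t 59.6 [0.4275 0.0957 0.036 ] [ 180.   -0. -102.] F [-0.5  0.4  0.7] w 0.501
0.42 t 60.1 [0.4275 0.0957 0.036 ] [ 180.   -0. -102.] F [ 0.9  0.6 -0.8] w 0.424
```

View pics/tg.png

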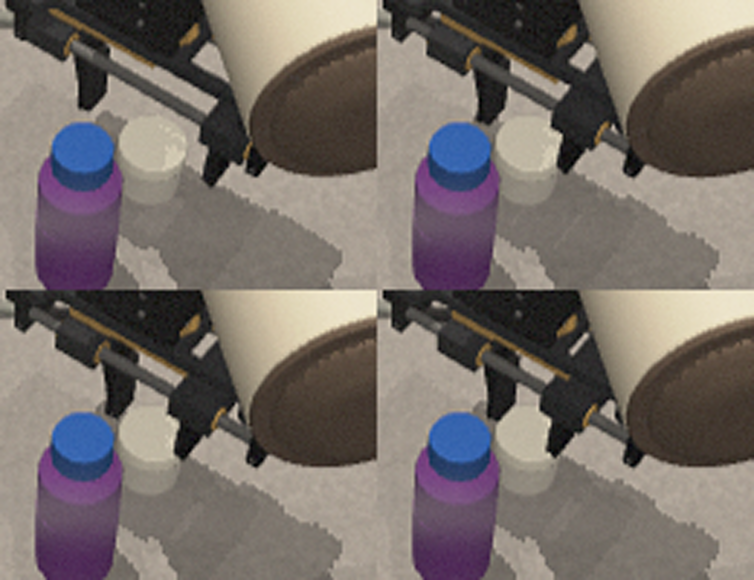

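Run:
```python
from m import *
f=imaging.grab_frame("side"); t=imaging.grab_frame("top")
for z in(.0,.014,.03,.04,.05,.06): print(z,(proj(f,[[.4275,.0957,z]])[0]-[270,220])*2.9)
cen=lambda m:np.argwhere(m).mean(0)[::-1]
m=bright(t,(325,160,350,185),(100,120,60),(125,255,255)); ms=bright(f,(285,120,305,142),(100,120,40),(125,255,255))
print("tall",m.sum(),ms.sum(),tri(f,cen(ms),t,cen(m)),MID)
st()
```

```text
0.0 [147.27449553 177.30148606]
0.014 [148.98892742 165.33081804]
0.03 [151.00041684 151.28600691]
0.04 [152.28685051 142.3037484 ]
0.05 [153.59651785 133.15926562]
0.06 [154.930054   123.84812375]
tall 172 188 (array([ 0.60634079, -0.1833247 ,  0.1299969 ]), np.float64(0.0648237336280208), np.float64(0.06865103635274596)) [ 0.605  -0.1825]
 t 60.3 [0.4275 0.0957 0.036 ] [ 180.   -0. -102.] F [ 0.5  0.4 -0.5] w 0.421
```

Run:
```python
from m import *
U=[.4275,.0957]
claw.set_gripper(1.0); st("open")
for z in(.03,.025,.02,.016,.012):
    bot.move_straight([*U,z],vel=.05); f=telemetry.get_state()["contact_force"]
    if f[2]>4: print("touch",z,f);break
st("down")
F=[imaging.grab_frame("side")["frame"]]
claw.set_gripper(0.45); st("closed"); F.append(imaging.grab_frame("side")["frame"])
F=[f[220:320,270:400,::-1] for f in F]
cv2.imwrite("pics/tg2.png",cv2.resize(np.hstack(F),None,fx=2.9,fy=2.9,interpolation=cv2.INTER_CUBIC))
```

```text
open t 61.4 [0.4275 0.0957 0.036 ] [-180.    0. -102.] F [0.  0.  0.1] w 0.997
down t 62.6 [0.4273 0.0956 0.0118] [ 180.   -0. -102.] F [ 0.2 -0.7  0. ] w 1.001
closed t 63.5 [0.4275 0.0957 0.012 ] [ 180.   -0. -102.] F [-0.4  0.3  0.3] w 0.516
```

View pics/tg2.png

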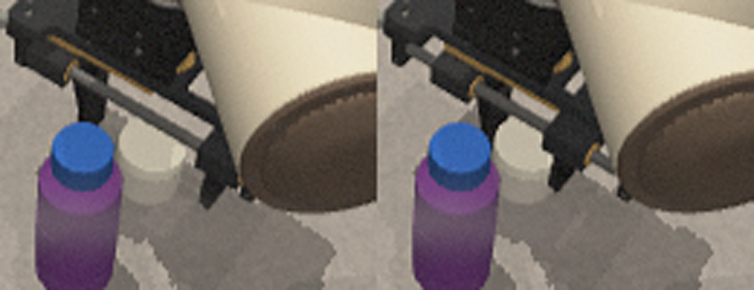

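Run:
```python
from m import *
U=[.4275,.0957]; X=[.6090,.1955]
claw.set_gripper(0.0); st("closed")
bot.move_straight([*U,.22],vel=.15); st("up")
p=[*X,.17]; q=[.52,.15,.22]; bot.move_pose(q,best(q,-6)); bot.move_pose(p,best(p,-1.4)); st("above box")
F=imaging.grab_frame("side"); cv2.imwrite("pics/side11.png",F["frame"][:,:,::-1])
setdown(*X,.078)
```

```text
closed t 63.7 [0.4275 0.0957 0.012 ] [ 180.   -0. -102.] F [-0.6  0.1  0.7] w 0.519
up t 65.3 [0.427  0.0955 0.2191] [ 1.799e+02 -1.000e-01 -1.020e+02] F [-0.  -0.6  0.9] w 0.522
above box t 66.3 [0.6083 0.195  0.1692] [ 1.799e+02 -1.000e-01 -9.140e+01] F [-0.4  0.  -0.4] w 0.516
set at z 0.0765 f0 -0.6 t 69.1 [0.6092 0.1956 0.078 ] [-179.9    0.   -91.4] F [-3.  -0.8  5.7] w 0.518
```

View pics/side11.png

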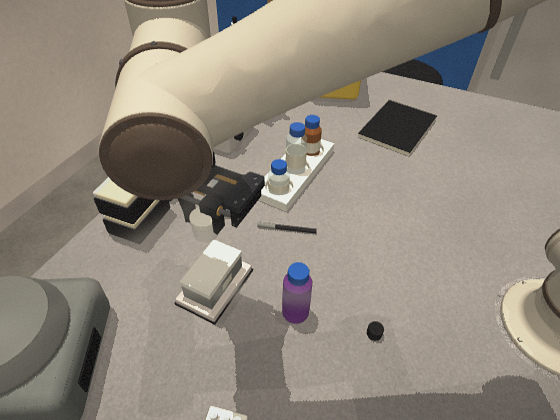

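Run:
```python
from m import *
X=[.6090,.1955]
bot.move_straight([*X,.0778],vel=.03); claw.set_gripper(1.0); st("open")
bot.move_straight([*X,.22],vel=.12)
q=[.45,.0,.3]; bot.move_pose(q,best(q,-5)); p=[.38,-.33,.25]; bot.move_pose(p,best(p,-4)); st("away")
F=grab(); t=F["top"]; f=F["side"]
for c in F: cv2.imwrite(f"pics/{c}12.png",F[c]["frame"][:,:,::-1])
cen=lambda m:np.argwhere(m).mean(0)[::-1]
for n,rt,rs in[("tall",(325,160,350,185),(285,120,305,142)),("short",(285,160,315,190),(265,160,292,180)),("amber",(358,160,385,190),(300,110,325,132))]:
    mt=bright(t,rt,(100,120,60),(125,255,255)); ms=bright(f,rs,(100,120,40),(125,255,255))
    print(n,tri(f,cen(ms),t,cen(mt)))
print(MID,LEFT)
for n in("tub_mid","flask_mid","box_mid"):
  a=nets.mark_of("top",n);b=nets.mark_of("side",n)
  if a and b: print(n,a[0]["location"],b[0]["location"],tri(f,b[0]["location"],t,a[0]["location"]))
def crop(f,x0,y0,x1,y1): return cv2.resize(f["frame"][y0:y1,x0:x1,::-1],(390,390),interpolation=cv2.INTER_CUBIC)
cv2.imwrite("pics/fin.png",np.hstack([crop(t,140,140,220,220),crop(f,170,220,270,320)]))
```

```text
open t 70.3 [0.609  0.1955 0.0778] [-180.     0.   -91.4] F [-0.4  0.2  0.1] w 0.996
away t 74.0 [ 0.3808 -0.3295  0.2499] [-180.     0.   -93.9] F [-0.5  0.5 -0.3] w 1.004
tall (array([ 0.60625902, -0.18321912,  0.13006384]), np.float64(0.0490110462224226), np.float64(0.05190314871873202))
short (array([ 0.61245685, -0.09818186,  0.07988535]), np.float64(0.09784913398121574), np.float64(0.09656893859043332))
amber (array([ 0.60301185, -0.26473043,  0.09983271]), np.float64(0.914865015853473), np.float64(1.012183154136575))
[ 0.605  -0.1825] [ 0.61115201 -0.09872558]
tub_mid [177.8, 178.2] [207.0, 259.2] (array([0.60935468, 0.19763786, 0.08530912]), np.float64(3.033285450267874), np.float64(2.409591512946178))
flask_mid [257.3, 135.1] [217.9, 193.3] (array([0.71574945, 0.00464759, 0.04234745]), np.float64(0.7203383683602278), np.float64(0.6685223643959546))
box_mid [187.0, 185.2] [212.5, 274.3] (array([0.60543092, 0.18885079, 0.02892493]), np.float64(4.935235503124713), np.float64(3.946140587855704))
```

View pics/fin.png

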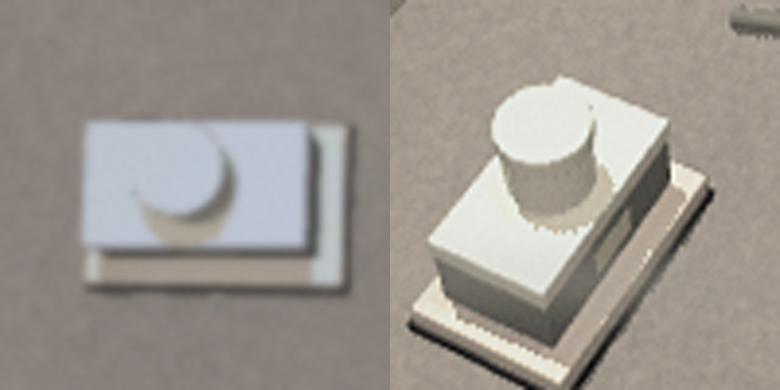

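View pics/side12.png

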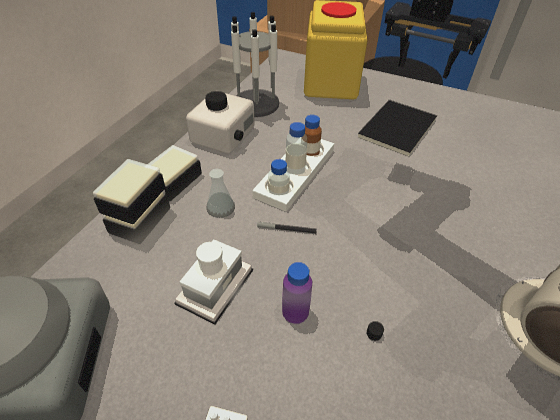

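Run:
```python
from m import *
F=grab(); t=F["top"]; f=F["side"]
print(plane(f,(209.2,252.3),.108),plane(t,(176.9,175.3),.108))
cen=lambda m:np.argwhere(m).mean(0)[::-1]
print(plane(t,cen(bright(t,(358,160,385,190),(100,120,60),(125,255,255))),.105))
a=cv2.imread("pics/top0.png");b=t["frame"][:,:,::-1]
r=(slice(115,160),slice(240,275)); print(np.abs(a[r].astype(int)-b[r]).mean()); st()
```

```text
[[0.60804399 0.19767458 0.108     ]] [[0.6065658  0.19240294 0.108     ]]
[[ 0.59972282 -0.26397364  0.105     ]]
1.2482539682539682
 t 74.5 [ 0.3801 -0.3298  0.2501] [-180.   -0.  -94.] F [-0.9  0.2  1.1] w 1.0
```

Every part is within about 4 mm of its target by these readings, and the amber bottle and flask haven't moved. I'm handing the job in.

Run:
```python
from m import *
bot.close_job(); st()
```

```text
the job is handed in; nothing more can be done
the job is handed in; nothing more can be done
```

The bench is set up and the job is handed in, at about 75 s of the 112 s allowed. All four parts are upright and released, and the arm is clear of them. I got no verdict back.

**Last checks before handing in:**

| Part | Where it should be (x, y, mm) | Where it is | Notes |
|---|---|---|---|
| Short bottle, left pocket | 611, −99 | 612.5, −98 | two views; cap at the right height for the pocket floor |
| Tall bottle, middle pocket | 605, −182.5 | 606, −183 | two views; cap at the right height for the pocket floor |
| Box on block | about 608.5, 195.5, turned −1.4° | 609, 195.5, −1.4° | top view, measured before the tub was put on |
| Tub on box lid | 609, 195.5 | side view 608, 198; top view 606.5, 192.5 | upright; the two hand-read views differ by about 5 mm, both inside 12 mm |
| Amber bottle | 600, −264 | 600, −264 | not moved (top view) |
| Flask | unchanged | unchanged | top picture the same as at the start |

**What failed or disagreed:**
- **Missed tub:** The first try at the tub closed on nothing. The pictures showed the fingertips about 25 mm higher than the stated tool geometry gives. The tub had not moved, so I gripped 24 mm lower and that worked.
- **Bottle grips:** The bottles were probably held at the shoulder rather than the body, as the jaws read 44–46 mm instead of 50 mm. Both still ended up upright and in place.
- **Amber bottle:** The two-view reading at the end was unreliable because the tall bottle may be partly hiding its cap in the side view. I used the top view instead.
- **Network marks:** The final network mark for the box was about 7 mm off in y and low in height, with a poor fit between views. I relied on the box outline instead.

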